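# Slide the rum bottle into its keeper and shut the gate

### The job

Put the empty rum bottle away: slide it upright across the sideboard, without lifting or tipping it, through the mouth of the wooden bottle keeper until it stands fully home at the back of the bay. Then swing the brass gate shut across the mouth, so that the bottle is kept in. Leave the other things on the sideboard where they are.

Things in the scene. Friction and masses are not known exactly. Their poses are not given: they have to be found in the camera images.
- rum: Empty rum bottle, amber glass, pale paper band, dark cap; upright, loose, 0.25 to 0.5 kg. 200 mm tall: round body 70 mm in diameter up to 105 mm, shoulder narrowing to a 28 mm neck at 132 mm, cap 31 mm wide from 178 mm up. Origin: centre of its underside, z up its axis. Pushed low (below about 60 mm) it slides; pushed high it tips.
- keeper: Fixed teak bottle bay, open at front and top, no floor. Origin on the sideboard where the centre of the bottle's foot belongs; +x from mouth to back wall (the way the bottle slides in), y left when looking in, z up. Back wall: inner face at x = 37 mm, 14 mm thick, 110 mm high. Side walls: inner faces at y = -39 and +39 mm, 12 mm thick, from x = -12 mm to the back, 70 mm high.
- gate (a joint): Keeper's swing gate, rad: 0 = shut across the mouth (stop); grows counter-clockwise from above as it opens, up to 2.7; starts at 2.1 to 2.5. At q it points from the hinge along (-sin q, cos q) in keeper x, y. Flat brass bar 10 mm thick, 42 to 68 mm above the sideboard. Slight friction (under 2 N at its end), stays where left. Shut, it is 6 mm clear of a bottle that stands home.
- keeper_mouth (a point): Centre of the keeper's mouth, on the sideboard, 35 mm in front of the keeper's origin. Flared teak lips, 70 mm high, narrow from about 105 mm apart here to 78 mm apart at the side walls, and so guide the bottle in.
- gate_tip (a point): Top centre of the upright round brass grip pin at the free end of the gate: 126 mm from the hinge axis, pin 18 mm in diameter, from 42 to 82 mm above the sideboard.
- gate_hinge (a point): Point on the gate's vertical hinge axis, 55 mm above the sideboard, at keeper x = -46 mm, y = -66 mm (brass post 12 mm in diameter, 85 mm tall).
- bucket: Bystander: clear glass ice bucket, 124 mm wide, 130 mm tall, with a steel tong clipped on its rim (top at 190 mm). Origin at the centre of its underside.
- cup_a: Bystander: orange ceramic cup, 76 mm wide, 75 mm tall. Origin at the centre of its underside.
- cup_b: Bystander: second orange ceramic cup, same size. Origin at the centre of its underside.
- jigger: Bystander: stainless jigger, hourglass, 44 mm wide, 90 mm tall. Origin at the centre of its underside.
- muddler: Bystander: pale wooden muddler lying down, 195 mm long along its x (75 mm behind to 120 mm ahead of its origin), 28 mm thick. Origin at the underside.

How it is judged:
By the outcome, as a careful person would: the job done as asked, in the order asked, and still so for the second after the job is handed in, with the robot touching nothing.
It also fails if it takes over 72 s, if anything falls off the work surface, if the arm or the gripper's body presses on something with over 40 N, if the wrist force passes 120 N, or if a joint passes its speed limit or range.

### The arm

A 7-joint arm with a two-finger parallel gripper is mounted at the origin on the work surface. World frame = base frame: x ahead of the robot, y to its left, z up, the work surface at z = 0. Lengths are in m, angles in rad, forces in N, time in s.
With the tool pointing down it reaches from about 0.4 to 0.85 m from the base axis. Payload 4.5 kg.
Tool frame: the origin (TCP) lies at the very end of the fingers, on their centre line; the grasp point (between the pads) lies 19 mm behind it (r.grip_depth is the z of the grasp point in the tool frame, in m); z points along the fingers, y is the line along which they close (so a half turn about z gives the same grasp; the last joint's range is limited). The gripper opens to 88 mm and grips with 3 to 60 N. Pads are 18 mm wide; open, the fingers measure 123 mm over their backs; the gripper's body (75 mm by 187 mm) begins 45 mm behind the grasp point.
Start: joints at [1.136, 0.689, -0.195, 1.565, 0.157, 0.902, -0.215], TCP at [0.282, -0.558, 0.239] pointing down, gripper open.
Joint ranges: [-3.01, 3.01], [-0.46, 2.08], [-1.47, 1.51], [0.13, 2.56], [-1, 4.14], [0.04, 2.09], [-2.66, 2.66]. Speed limits (rad/s): [2.57, 2.57, 3.14, 3.14, 3.14, 3.14, 3.14].

### API

Orientations are given as a unit quaternion [x, y, z, w].
In Python, from plant import r gives the robot as it stands.
- The arm moves only by the tool steer_hand, called after "Emit:" as name(argument=value, ...), one argument or row to a line, values as JSON. Schema: {"type":"object","properties":{"plan":{"type":"array","items":{"type":"array","items":{"type":"array","items":{"type":"number"},"minItems":7,"maxItems":7},"minItems":1,"maxItems":10},"minItems":1,"maxItems":1},"grip_n":{"type":"number"},"only":{"type":"string"},"quiet":{"type":"boolean"},"lines":{"type":"string"}},"required":["plan"],"additionalProperties":false}. plan is a list that holds a single list of rows (three levels of brackets), with 1 to 10 rows, each of 7 numbers: the opening from 0.0 (shut) to 1.0 (fully open), then dx, dy, dz in m, then a rotation vector rx, ry, rz in rad; each row is the pose to reach, as a shift and turn from the pose commanded when the call began, along the tool's axes at that moment; what a row does not reach only later rows make up. A row lasts 1/10 s, in which the tool goes at most 0.05 m and 0.15 rad, less where a joint would pass 70% of its speed; a pose out of reach is approached as far as the arm can. The fingers move at their own pace and stop on an object; grip_n is the grip in N (left out, the last holds). Time passes only in rows, so rows that do not move let the fingers close. The tool returns the time, the measured TCP pose, the force, the opening and the grip force at its end. only (a regular expression) keeps the lines of the reply that match it, lines (a string "A,B") keeps lines A to B, and quiet returns only ok. Input that does not fit is refused with a message, and nothing moves.
- r.get_state(): the state, without advancing time (a new reading comes with each control period).
- r.snapshot(name): name is "side" or "top"; returns the picture (420x560x3 uint8, red, green, blue); there is no depth.
- r.camera_params(name): a dict with "fx", "fy", "cx", "cy" (pixels), "k1" (the pictures are not rectified: a ray, as slopes to the right and down, at radius r is drawn at 1 + k1 r^2 times it, then the intrinsics apply), "rvec" (rotation vector, rad) and "tvec" (3), from world to camera coordinates, as OpenCV has them. Camera axes: x right, y down, z forward; pixel columns grow to the right and rows downward; lengths in m; the calibration is good to about 2 mm. A picture is of the moment at which its call begins. camera_params takes no time and is no camera call.
- r.finish_job(): hands the job in; it is judged then, once.
The state is a dict: "clock": time; "q": joint angles; "qd": joint speeds; "joint_torque": joint torques, N m; "tool_pos": TCP position; "eef_rot": TCP orientation; "contact_force": force on the tool from outside, world axes, zero at the start; "moment": the same for the moment, N m; "opening": opening from 0.0 (shut) to 1.0 (fully open); "finger_force": force on a finger pad.
Only numpy, scipy, OpenCV 4.12 (cv2) and the standard library are available. Lean on these libraries where they do the work, as an engineer would, in place of code of your own. Each camera call takes 0.05 s, during which the arm holds its last target. There are 200 camera calls.

## Working session

There is one attempt and no reset: what is moved stays moved. The work goes in short steps, Python scripts to look and compute and a tool call to move; the robot and the scene stay as the last step left them, time stands still between calls to the robot, and variables do not carry over. Pictures are saved under pics/ and viewed, at most 12 in all, crops included, and the job is handed in when it is done.

```bash
ls; mkdir -p pics
```

Run:
```python
from plant import r
import cv2
for n in("top","side"):
    cv2.imwrite(f"pics/{n}0.png",r.snapshot(n)[:,:,::-1]); print(n,r.camera_params(n))
s=r.get_state();print(s["clock"],s["tool_pos"],s["eef_rot"],s["opening"],r.grip_depth)
```

```text
pics
plant.py
top {'fx': 424.48414785037016, 'fy': 424.48414785037016, 'cx': 280.06439990263556, 'cy': 205.41748602804077, 'k1': -0.047809200140661624, 'rvec': array([ 2.1847147 , -2.22148883,  0.10032257]), 'tvec': array([-0.05432275,  0.56485197,  1.22902363])}
side {'fx': 513.2642503294713, 'fy': 513.2642503294713, 'cx': 281.60560975533735, 'cy': 212.46316120995175, 'k1': -0.1892391766152974, 'rvec': array([ 0.69651527, -2.62933328,  1.1375458 ]), 'tvec': array([0.45260898, 0.28311255, 1.09137904])}
0.1 [ 0.2820884  -0.55711643  0.23801359] [ 9.72647825e-01  2.32283426e-01 -2.47571829e-04 -7.46473135e-04] 1.0027438968265834 -0.0187
```

View pics/top0.png

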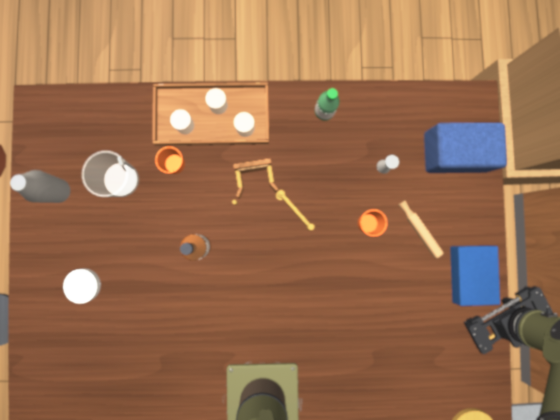

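View pics/side0.png

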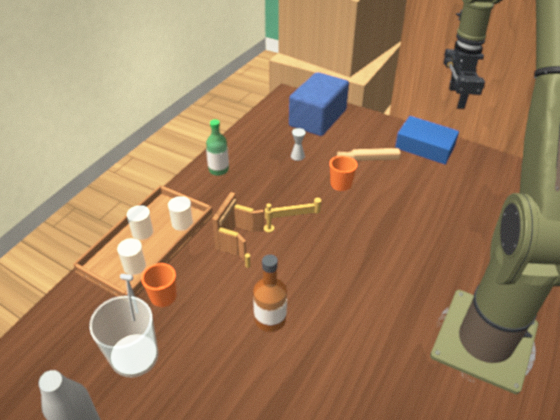

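The top view shows the rum at about (197,247), the keeper around (255,180), the gate from hinge (280,195) to tip (311,227), and the bucket at (105,175). I'll enlarge both views.

Create h.py:
```python
import numpy as np,cv2
from plant import r
from scipy.spatial.transform import Rotation as R
def cam(n):
    p=r.camera_params(n);K=np.array([[p["fx"],0,p["cx"]],[0,p["fy"],p["cy"]],[0,0,1]])
    return K,np.array([p["k1"],0,0,0,0]),p["rvec"],p["tvec"]
def at_z(n,uv,z):
    K,d,rv,t=cam(n);M=R.from_rotvec(rv).as_matrix()
    x=cv2.undistortPoints(np.array([[uv]],float),K,d)[0,0]
    v=M.T@np.array([*x,1]);c=-M.T@t
    return c+v*(z-c[2])/v[2]
def proj(n,P):
    K,d,rv,t=cam(n);return cv2.projectPoints(np.array(P,float).reshape(-1,3),rv,t,K,d)[0][:,0]
def crop(n,x0,y0,w,h,k,f,img=None):
    im=r.snapshot(n)[:,:,::-1] if img is None else img
    cv2.imwrite(f,cv2.resize(im[y0:y0+h,x0:x0+w],None,fx=k,fy=k,interpolation=cv2.INTER_CUBIC))
```

Run:
```python
from h import *
crop("top",170,140,160,120,5,"pics/t1.png",cv2.imread("pics/top0.png"))
crop("side",200,180,133,150,4,"pics/s1.png",cv2.imread("pics/side0.png"))
```

```text
(no output)
```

View pics/t1.png

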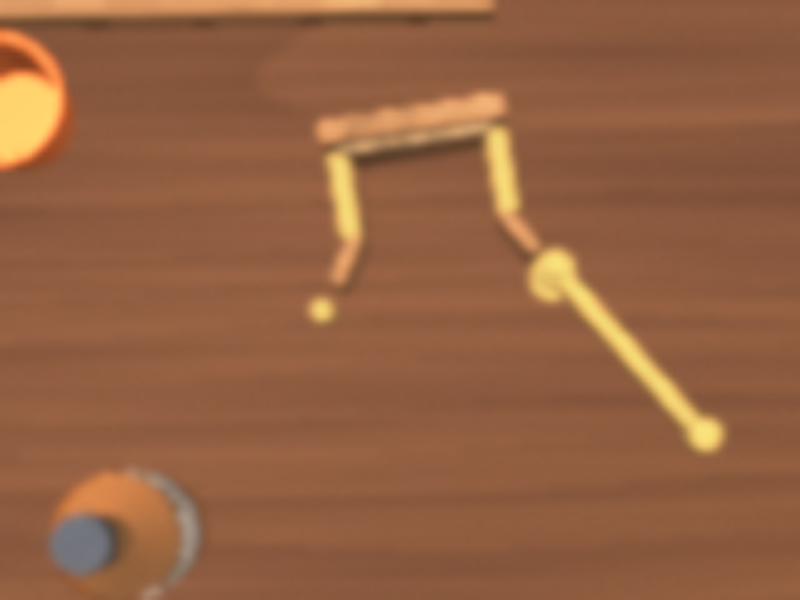

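View pics/s1.png

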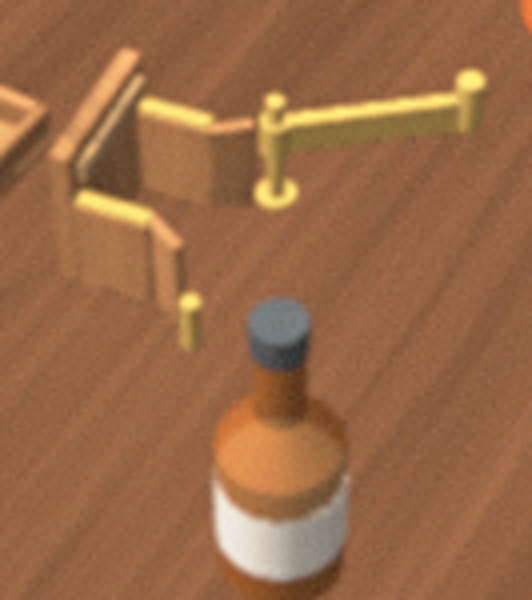

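The crops show these points. Top crop: hinge top (552,275), tip (706,433), cap (82,545), back wall top corners (318,122) and (503,93). Side crop: hinge top (275,101), tip (471,80), cap (279,317).

Run:
```python
from h import *
from scipy.optimize import least_squares
T=lambda x,y:np.array([170+(x+.5)/5-.5,140+(y+.5)/5-.5])
S=lambda x,y:np.array([200+(x+.5)/4-.5,180+(y+.5)/4-.5])
print("cap",at_z("top",T(82,545),.2),at_z("side",S(279,317),.2))
print("tip",at_z("top",T(706,433),.082),at_z("side",S(471,80),.082))
print("hinge",at_z("top",T(552,272),.085),at_z("side",S(275,101),.085))
for n,p,z in[("cupa",(169,160),0.075),("bucketbase",(120,180),0)]: print(n,at_z("top",p,z))
obs=[("top",T(552,272),(-.046,-.066,.085)),("side",S(275,101),(-.046,-.066,.085)),
("top",T(318,122),(.051,.051,.11)),("top",T(503,93),(.051,-.051,.11)),
("side",S(135,52),(.051,-.051,.11)),
("top",T(349,239),(-.012,.045,.07)),("top",T(509,211),(-.012,-.045,.07)),
("side",S(151,213),(-.012,.045,.07)),("side",S(212,126),(-.012,-.045,.07))]
def W(p,k): c,s=np.cos(p[2]),np.sin(p[2]);return [p[0]+c*k[0]-s*k[1],p[1]+s*k[0]+c*k[1],k[2]]
f=lambda p:np.concatenate([proj(n,W(p,k))[0]-uv for n,uv,k in obs])
o=least_squares(f,[.65,0,0.1],loss="soft_l1");print("keeper",o.x);print(f(o.x).reshape(-1,2).round(1))
for k in[(-.035,0,0),(-.046,-.066,.085)]:print(W(o.x,k))
```

```text
cap [0.44866589 0.17733016 0.2       ] [0.44808966 0.17920431 0.2       ]
tip [ 0.50051459 -0.14657194  0.082     ] [ 0.49738114 -0.14350149  0.082     ]
hinge [ 0.5915908  -0.06219831  0.085     ] [ 0.59330021 -0.06147861  0.085     ]
cupa [0.69335917 0.24835451 0.075     ]
bucketbase [0.64855453 0.41208729 0.        ]
keeper [0.63049769 0.00831792 0.12067837]
[[ 0.2 -0.4]
 [ 0.4 -0.2]
 [-0.  -0.5]
 [-0.   0.4]
 [-2.6 -1.9]
 [-0.   0.1]
 [-0.4  1.4]
 [-0.1  1.5]
 [ 0.5 -0.5]]
[np.float64(0.5957522404678359), np.float64(0.0041044228843461865), 0]
[np.float64(0.592777695270223), np.float64(-0.06273981457010726), 0.085]
```

Add to h.py:
```python
def goal(pos,h,a):
    """shift+rotvec in present tool axes to TCP pos, heading h deg (world), a deg below horizontal"""
    s=r.get_state();R0=R.from_quat(s["eef_rot"]);h,a=np.radians([h,a])
    z=np.array([np.cos(a)*np.cos(h),np.cos(a)*np.sin(h),-np.sin(a)]);y=np.array([-np.sin(h),np.cos(h),0])
    G=R.from_matrix(np.c_[np.cross(y,z),y,z])
    print("d",R0.inv().apply(np.array(pos)-s["tool_pos"]).round(4),"rot",(R0.inv()*G).as_rotvec().round(3))
def where():
    s=r.get_state();M=R.from_quat(s["eef_rot"]).as_matrix();z=M[:,2]
    print("t",s["clock"],"tcp",s["tool_pos"].round(4),"head",np.degrees(np.arctan2(-M[0,1],M[1,1])).round(1),"a",np.degrees(np.arcsin(-z[2])).round(1),"F",s["contact_force"].round(1),"op",round(s["opening"],2),"q",np.round(s["q"],2))
```

Run:
```python
from h import *
where()
print("bowl",at_z("top",(82,286),.0),at_z("top",(82,286),.1))
goal((.48,-.25,.32),-100,80)
goal((.422,.275,.26),-75,52)
```

```text
t 0.1 tcp [ 0.2821 -0.5571  0.238 ] head -153.1 a 89.9 F [-0.4 -0.3  1.2] op 1.0 q [ 1.14  0.69 -0.19  1.57  0.16  0.9  -0.22]
bowl [0.33644336 0.52350457 0.        ] [0.34828981 0.4798663  0.1       ]
d [ 0.3153 -0.1847 -0.0817] rot [-0.082 -0.162 -0.925]
d [ 0.5008 -0.6791 -0.021 ] rot [-0.452 -0.557 -1.31 ]
```

Emit:
steer_hand(
  plan=[
    [[0.51, 0.04, -0.02, -0.04, 0, 0, -0.1], [0.51, 0.315, -0.185, -0.08, -0.08, -0.16, -0.92], [0.51, 0.315, -0.185, -0.08, -0.08, -0.16, -0.92], [0.51, 0.315, -0.185, -0.08, -0.08, -0.16, -0.92], [0.51, 0.315, -0.185, -0.08, -0.08, -0.16, -0.92], [0.51, 0.315, -0.185, -0.08, -0.08, -0.16, -0.92], [0.51, 0.315, -0.185, -0.08, -0.08, -0.16, -0.92], [0.51, 0.315, -0.185, -0.08, -0.08, -0.16, -0.92], [0.51, 0.315, -0.185, -0.08, -0.08, -0.16, -0.92], [0.51, 0.315, -0.185, -0.08, -0.08, -0.16, -0.92]],
  ],
)

```text
clock: 1.1
tool_pos: [0.4796, -0.2501, 0.3184]
eef_rot: [0.764, 0.639, -0.067, 0.055]
contact_force: [0.2, -0.0, -0.3]
opening: 0.51
finger_force: 0.0
```

Run:
```python
from h import *
where()
goal((.48,.1,.32),-85,70)
```

```text
t 1.1 tcp [ 0.4796 -0.2501  0.3184] head -100.2 a 80.1 F [ 0.2 -0.  -0.3] op 0.51 q [ 0.54  0.48 -0.38  1.75  0.42  0.98 -0.23]
d [ 0.3392 -0.0618 -0.0609] rot [-0.069 -0.175 -0.257]
```

Emit:
steer_hand(
  plan=[
    [[0.51, 0.34, -0.06, -0.06, -0.07, -0.175, -0.257], [0.51, 0.34, -0.06, -0.06, -0.07, -0.175, -0.257], [0.51, 0.34, -0.06, -0.06, -0.07, -0.175, -0.257], [0.51, 0.34, -0.06, -0.06, -0.07, -0.175, -0.257], [0.51, 0.34, -0.06, -0.06, -0.07, -0.175, -0.257], [0.51, 0.34, -0.06, -0.06, -0.07, -0.175, -0.257], [0.51, 0.34, -0.06, -0.06, -0.07, -0.175, -0.257], [0.51, 0.34, -0.06, -0.06, -0.07, -0.175, -0.257]],
  ],
)

```text
clock: 1.9
tool_pos: [0.4826, 0.1067, 0.3187]
eef_rot: [0.663, 0.729, -0.114, 0.127]
contact_force: [0.3, -0.4, 0.1]
opening: 0.51
finger_force: 0.0
```

Run:
```python
from h import *
where()
goal((.42,.29,.28),-75,52)
```

```text
t 1.9 tcp [0.4826 0.1067 0.3187] head -84.6 a 70.3 F [ 0.3 -0.4  0.1] op 0.51 q [-0.22  0.5  -0.46  1.79  0.56  1.16 -0.86]
d [ 0.1904 -0.0451 -0.027 ] rot [-0.079 -0.319 -0.148]
```

Emit:
steer_hand(
  plan=[
    [[0.51, 0.19, -0.045, -0.027, -0.08, -0.32, -0.15], [0.51, 0.19, -0.045, -0.027, -0.08, -0.32, -0.15], [0.51, 0.19, -0.045, -0.027, -0.08, -0.32, -0.15], [0.51, 0.19, -0.045, -0.027, -0.08, -0.32, -0.15], [0.51, 0.19, -0.045, -0.027, -0.08, -0.32, -0.15], [0.51, 0.19, -0.045, -0.027, -0.08, -0.32, -0.15]],
  ],
)

```text
clock: 2.5
tool_pos: [0.4223, 0.282, 0.2791]
eef_rot: [0.577, 0.747, -0.203, 0.26]
contact_force: [0.5, -0.7, -0.1]
opening: 0.51
finger_force: 0.0
```

Run:
```python
from h import *
where()
goal((.422,.275,.037),-75,52)
```

```text
t 2.5 tcp [0.4223 0.282  0.2791] head -75.4 a 51.5 F [ 0.5 -0.7 -0.1] op 0.51 q [-0.75  0.72 -0.43  1.65  0.68  1.47 -1.2 ]
d [ 0.1455 -0.0015  0.1936] rot [-0.006  0.009 -0.004]
```

Emit:
steer_hand(
  plan=[
    [[0.51, 0.145, -0.0015, 0.193, 0, 0, 0], [0.51, 0.145, -0.0015, 0.193, 0, 0, 0], [0.51, 0.145, -0.0015, 0.193, 0, 0, 0], [0.51, 0.145, -0.0015, 0.193, 0, 0, 0], [0.51, 0.145, -0.0015, 0.193, 0, 0, 0], [0.51, 0.145, -0.0015, 0.193, 0, 0, 0], [0.51, 0.145, -0.0015, 0.193, 0, 0, 0]],
  ],
)

```text
clock: 3.2
tool_pos: [0.4228, 0.2746, 0.0396]
eef_rot: [0.578, 0.746, -0.202, 0.26]
contact_force: [0.2, -0.7, 1.0]
opening: 0.51
finger_force: 0.0
```

Run:
```python
from h import *
where()
goal((.437,.216,.037),-75,52)
im=np.hstack([r.snapshot("top")[130:330,100:340],r.snapshot("side")[200:400,180:380]])[:,:,::-1]
cv2.imwrite("pics/c2.png",cv2.resize(im,(792,360),interpolation=cv2.INTER_CUBIC))
```

```text
t 3.2 tcp [0.4228 0.2746 0.0396] head -75.5 a 51.5 F [ 0.2 -0.7  1. ] op 0.51 q [-0.78  1.08 -0.35  1.75  0.87  1.12 -1.49]
d [-0.0455 -0.0009  0.0396] rot [-0.007  0.009 -0.007]
```

View pics/c2.png

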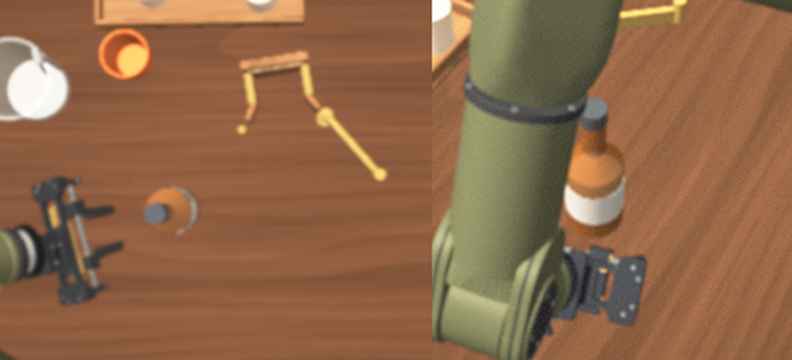

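Fingers are aligned with the bottle: fingertips at crop (112,210) and (120,246), bottle foot at (180,210). Now push slowly.

Emit:
steer_hand(
  plan=[
    [[0.51, -0.009, 0, 0.009, 0, 0, 0], [0.51, -0.018, 0, 0.018, 0, 0, 0], [0.51, -0.027, 0, 0.026, 0, 0, 0], [0.51, -0.034, -0.001, 0.031, 0, 0, 0], [0.51, -0.041, -0.001, 0.036, 0, 0, 0], [0.51, -0.047, -0.001, 0.041, 0, 0, 0], [0.51, -0.053, -0.001, 0.046, 0, 0, 0], [0.51, -0.060, -0.001, 0.051, 0, 0, 0], [0.51, -0.067, -0.001, 0.056, 0, 0, 0], [0.51, -0.075, -0.001, 0.062, 0, 0, 0]],
  ],
)

```text
clock: 4.3
tool_pos: [0.4447, 0.1832, 0.036]
eef_rot: [0.577, 0.748, -0.201, 0.259]
contact_force: [-0.6, 3.8, 0.0]
opening: 0.509
finger_force: 1.6
```

Run:
```python
from h import *
where()
goal((.469,.098,.037),-75,52)
```

```text
t 4.3 tcp [0.4447 0.1832 0.036 ] head -75.3 a 51.8 F [-0.6  3.8  0. ] op 0.51 q [-0.68  1.05 -0.29  1.92  1.    0.98 -1.54]
d [-0.0702  0.0018  0.0541] rot [-0.004  0.004 -0.003]
```

Emit:
steer_hand(
  plan=[
    [[0.51, -0.007, 0, 0.0055, 0, 0, 0], [0.51, -0.015, 0, 0.0115, 0, 0, 0], [0.51, -0.023, 0, 0.018, 0, 0, 0], [0.51, -0.031, 0.001, 0.024, 0, 0, 0], [0.51, -0.039, 0.001, 0.030, 0, 0, 0], [0.51, -0.047, 0.001, 0.036, 0, 0, 0], [0.51, -0.055, 0.002, 0.042, 0, 0, 0], [0.51, -0.063, 0.002, 0.048, 0, 0, 0], [0.51, -0.070, 0.002, 0.054, 0, 0, 0]],
  ],
)

```text
clock: 5.2
tool_pos: [0.4695, 0.0967, 0.0376]
eef_rot: [0.577, 0.748, -0.201, 0.26]
contact_force: [-0.7, 3.3, 0.7]
opening: 0.508
finger_force: 1.7
```

Run:
```python
from h import *
where()
im=np.hstack([r.snapshot("top")[130:330,140:380],r.snapshot("side")[150:350,180:380]])[:,:,::-1]
cv2.imwrite("pics/c3.png",cv2.resize(im,(792,360),interpolation=cv2.INTER_CUBIC))
def w(b,h,a=52):
    d=np.radians(h);goal((b[0]-.0368*np.cos(d),b[1]-.0368*np.sin(d),.037),h,a)
w((.487,.043),-65);w((.495,.025),-55);w((.505,.01),-40);w((.515,0),-25)
```

```text
t 5.2 tcp [0.4695 0.0967 0.0376] head -75.4 a 51.6 F [-0.7  3.3  0.7] op 0.51 q [-0.56  1.03 -0.23  2.03  1.15  0.88 -1.57]
d [-0.0139 -0.0028  0.0124] rot [-0.115  0.009 -0.142]
d [-0.0305 -0.0058  0.0255] rot [-0.223  0.009 -0.279]
d [-0.0473 -0.0083  0.039 ] rot [-0.385  0.009 -0.485]
d [-0.062  -0.0082  0.0506] rot [-0.547  0.008 -0.69 ]
```

View pics/c3.png

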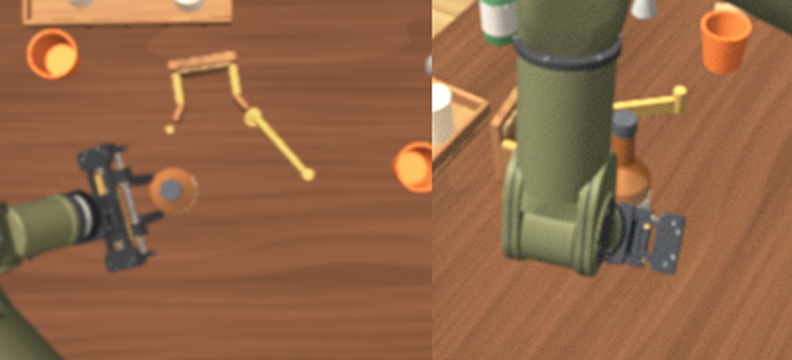

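The bottle, cap at (172,190) in the left half, sits upright between the fingertips. Next I curve towards the mouth.

Emit:
steer_hand(
  plan=[
    [[0.51, -0.007, -0.0014, 0.006, -0.057, 0.004, -0.07], [0.51, -0.014, -0.0028, 0.0124, -0.115, 0.009, -0.142], [0.51, -0.022, -0.0043, 0.019, -0.17, 0.009, -0.21], [0.51, -0.0305, -0.0058, 0.0255, -0.223, 0.009, -0.279], [0.51, -0.036, -0.0066, 0.030, -0.277, 0.009, -0.348], [0.51, -0.042, -0.0075, 0.0345, -0.331, 0.009, -0.416], [0.51, -0.0473, -0.0083, 0.039, -0.385, 0.009, -0.485], [0.51, -0.052, -0.0083, 0.043, -0.44, 0.009, -0.553], [0.51, -0.057, -0.0083, 0.047, -0.494, 0.008, -0.622], [0.51, -0.062, -0.0082, 0.0506, -0.547, 0.008, -0.69]],
  ],
)

```text
clock: 6.3
tool_pos: [0.4808, 0.0288, 0.0247]
eef_rot: [0.22, 0.921, -0.077, 0.314]
contact_force: [-1.4, 0.2, -1.8]
opening: 0.51
finger_force: 0.0
```

Run:
```python
from h import *
where()
def w(b,h,a=52):
    d=np.radians(h);goal((b[0]-.0368*np.cos(d),b[1]-.0368*np.sin(d),.037),h,a)
w((.522,-.003),-10);w((.535,-.003),7)
```

```text
t 6.3 tcp [0.4808 0.0288 0.0247] head -26.9 a 52.3 F [-1.4  0.2 -1.8] op 0.51 q [-0.22  1.19 -0.51  2.56  2.21  1.36 -1.75]
d [-0.0201 -0.0204  0.0001] rot [-0.184 -0.006 -0.232]
d [-0.0329 -0.0243  0.0101] rot [-0.366 -0.007 -0.466]
```

Run:
```python
from h import *
print(r.get_state()["q"])
im=np.hstack([r.snapshot("top")[130:330,140:380],r.snapshot("side")[150:350,180:380]])[:,:,::-1]
cv2.imwrite("pics/c4.png",cv2.resize(im,(792,360),interpolation=cv2.INTER_CUBIC))
def w(b,h,a=62):
    d=np.radians(h);goal((b[0]-.0375*np.cos(d),b[1]-.0375*np.sin(d),.037),h,a)
w((.516,.0),-27);w((.52,-.003),-10);w((.535,-.003),7)
```

```text
[-0.22012663  1.19144782 -0.50997295  2.55867696  2.20837605  1.35695817
 -1.74656665]
d [-0.0175 -0.0086 -0.0062] rot [-0.002  0.155 -0.008]
d [-0.0228 -0.0204 -0.0022] rot [-0.161  0.154 -0.258]
d [-0.0373 -0.0235  0.0087] rot [-0.32   0.151 -0.509]
```

View pics/c4.png

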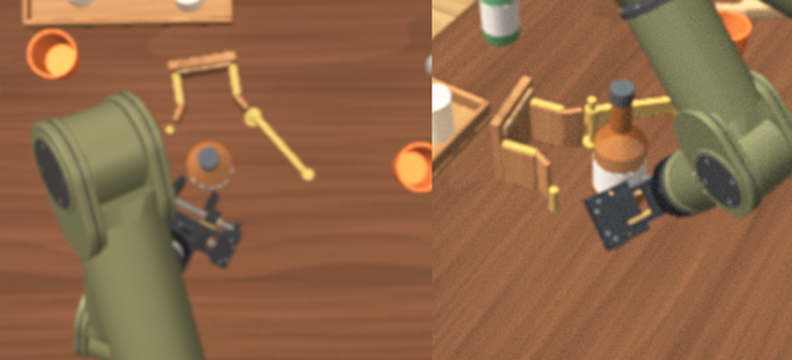

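The bottle stands upright near the mouth with its cap at left (208,158) and right (622,90). The tool is now on the robot side, a little behind it.

Run:
```python
from h import *
b=(at_z("top",(255.3,217.5),.2)+at_z("side",(285.3,199.7),.2))/2
print(at_z("top",(255.3,217.5),.2),at_z("side",(285.3,199.7),.2))
c,s=np.cos(.1207),np.sin(.1207);d=b-[.6305,.0083,0];print("keeper frame",c*d[0]+s*d[1],-s*d[0]+c*d[1])
def w(b,h,g,a=64):
    d=np.radians(h);goal((b[0]-(.0375+g)*np.cos(d),b[1]-(.0375+g)*np.sin(d),.037),h,a)
w(b,7,.006);w(b,7,-.03)
```

```text
[0.52321419 0.00403108 0.2       ] [0.505185   0.01315754 0.2       ]
keeper frame -0.11541883722882378 0.014295570385299994
d [-0.0144 -0.0262 -0.0086] rot [-0.311  0.185 -0.515]
d [-0.0381 -0.0058  0.0093] rot [-0.311  0.185 -0.515]
```

Run:
```python
from h import *
im=cv2.imread("pics/side0.png").astype(int); print(im[180+317//4,200+279//4], cv2.imread("pics/top0.png")[140+545//5,170+82//5])
for n,(x0,y0,x1,y1) in(("top",(240,200,275,235)),("side",(270,185,300,225))):
    im=r.snapshot(n)[:,:,::-1].astype(int)[y0:y1,x0:x1]
    m=((im[:,:,0]-im[:,:,2])>0)&(im.sum(2)<400)
    k,l,st,ce=cv2.connectedComponentsWithStats(m.astype(np.uint8));i=1+np.argmax(st[1:,4])
    print(n,st[i]+[x0,y0,0,0,0],ce[i]+[x0,y0])
print(proj("top",[[.5232,.004,.2],[.515,.005,.2]]),proj("side",[[.5232,.004,.2],[.515,.005,.2]]))
```

```text
[125 125 117] [124 117 115]
top [250 221   9   9  67] [254.08955224 225.08955224]
side [278 194  12  14 117] [283.58974359 199.91452991]
[[255.31250984 217.50546223]
 [254.95859673 220.78915369]] [[280.20568322 194.58355921]
 [283.21505494 196.07283842]]
```

Run:
```python
from h import *
a=r.snapshot("top")[190:260,220:290];b=r.snapshot("side")[165:235,250:320]
cv2.imwrite("pics/c5.png",cv2.resize(np.hstack([a,b])[:,:,::-1],None,fx=5,fy=5,interpolation=cv2.INTER_CUBIC))
```

```text
(no output)
```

View pics/c5.png

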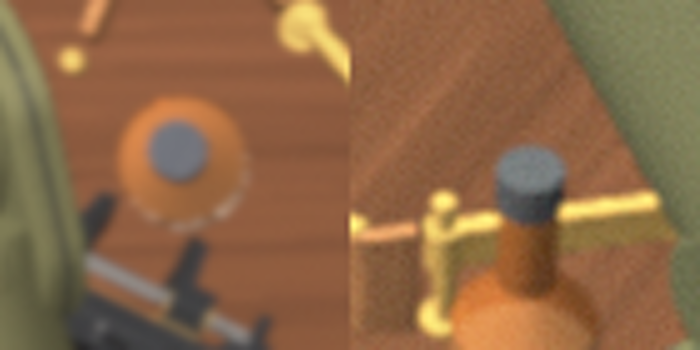

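The zoom puts the cap at top (255.2,219.8) and side (285.8,197.6), so the bottle is near (0.515, 0.006). I'll back off slightly, tilt steeper to stay clear of the elbow limit, and line up behind it.

Run:
```python
from h import *
goal((.468,.035,.045),-27,66)
goal((.464,.008,.04),-3,66)
```

```text
d [-0.003  -0.0004 -0.0241] rot [-0.003  0.234  0.001]
d [-0.0068 -0.0263 -0.0147] rot [-0.217  0.23  -0.36 ]
```

Emit:
steer_hand(
  plan=[
    [[0.51, -0.003, 0, -0.012, 0, 0.12, 0], [0.51, -0.003, 0, -0.024, 0, 0.234, 0], [0.51, -0.003, -0.004, -0.024, -0.03, 0.234, -0.06], [0.51, -0.004, -0.010, -0.021, -0.08, 0.233, -0.14], [0.51, -0.005, -0.016, -0.018, -0.13, 0.232, -0.22], [0.51, -0.006, -0.022, -0.016, -0.18, 0.231, -0.30], [0.51, -0.0068, -0.0263, -0.0147, -0.217, 0.23, -0.36], [0.51, -0.0068, -0.0263, -0.0147, -0.217, 0.23, -0.36]],
  ],
)

```text
clock: 7.4
tool_pos: [0.4632, 0.0064, 0.0394]
eef_rot: [0.027, 0.978, -0.006, 0.207]
contact_force: [-0.5, 0.3, 0.3]
opening: 0.51
finger_force: 0.0
```

Run:
```python
from h import *
where()
goal((.464,.008,.04),-3,66)
```

```text
t 7.4 tcp [0.4632 0.0064 0.0394] head -3.1 a 66.1 F [-0.5  0.3  0.3] op 0.51 q [ 0.12  1.03 -0.53  2.56  2.51  0.95 -1.18]
d [-0.0009  0.0017 -0.0003] rot [-0.002 -0.003 -0.001]
```

Run:
```python
from h import *
goal((.480,.004,.038),-3,62)
goal((.500,.001,.037),0,58)
goal((.524,-.001,.037),4,56)
```

```text
d [-0.0149 -0.0014  0.0081] rot [-0.002 -0.072 -0.001]
d [-0.0329 -0.0033  0.0172] rot [-0.027 -0.142 -0.048]
d [-0.0549 -0.004   0.0269] rot [-0.062 -0.177 -0.108]
```

Emit:
steer_hand(
  plan=[
    [[0.51, -0.007, -0.001, 0.004, 0, -0.036, 0], [0.51, -0.012, -0.0012, 0.0065, 0, -0.06, 0], [0.51, -0.016, -0.0015, 0.0085, -0.003, -0.075, -0.005], [0.51, -0.021, -0.002, 0.011, -0.01, -0.095, -0.017], [0.51, -0.027, -0.0027, 0.014, -0.018, -0.12, -0.032], [0.51, -0.033, -0.0033, 0.0172, -0.027, -0.142, -0.048], [0.51, -0.039, -0.0035, 0.020, -0.036, -0.153, -0.065], [0.51, -0.045, -0.0038, 0.0225, -0.046, -0.163, -0.082], [0.51, -0.05, -0.004, 0.025, -0.054, -0.17, -0.096], [0.51, -0.055, -0.004, 0.027, -0.062, -0.177, -0.108]],
  ],
)

```text
clock: 8.4
tool_pos: [0.5245, 0.0011, 0.0366]
eef_rot: [-0.035, 0.956, 0.012, 0.292]
contact_force: [-3.9, -1.0, -1.4]
opening: 0.508
finger_force: 2.0
```

Run:
```python
from h import *
where()
a=r.snapshot("top")[150:250,200:320];b=r.snapshot("side")[150:250,210:330]
cv2.imwrite("pics/c6.png",cv2.resize(np.hstack([a,b])[:,:,::-1],None,fx=3.3,fy=3.3,interpolation=cv2.INTER_CUBIC))
goal((.553,.0,.038),6.9,56)
goal((.5955,.0041,.038),6.9,56)
```

```text
t 8.4 tcp [0.5245 0.0011 0.0366] head 4.2 a 56.0 F [-3.9 -1.  -1.4] op 0.51 q [ 0.41  1.22 -0.9   2.51  2.48  1.24 -0.73]
d [-0.0236 -0.0028  0.0145] rot [-0.024  0.002 -0.043]
d [-0.0589 -0.0018  0.0385] rot [-0.024  0.002 -0.043]
```

View pics/c6.png

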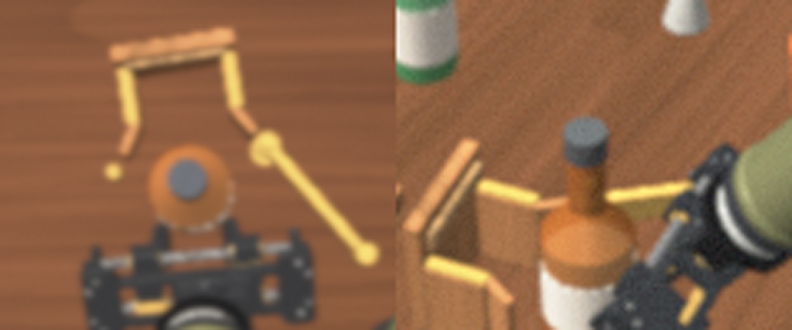

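The bottle stands upright at the mouth with its cap at (187,178), centred between the lips. Push home, slightly higher so the gripper body clears the gate bar.

Run:
```python
from h import *
goal((.548,.001,.044),6.9,56)
goal((.588,.0039,.044),6.9,56)
```

```text
d [-0.0229 -0.0015  0.0068] rot [-0.024  0.002 -0.043]
d [-0.0561 -0.0014  0.0293] rot [-0.024  0.002 -0.043]
```

Emit:
steer_hand(
  plan=[
    [[0.51, -0.006, -0.0005, 0.001, -0.008, 0, -0.014], [0.51, -0.0115, -0.0008, 0.0025, -0.016, 0.001, -0.028], [0.51, -0.017, -0.0012, 0.0045, -0.024, 0.002, -0.043], [0.51, -0.0229, -0.0015, 0.0068, -0.024, 0.002, -0.043], [0.51, -0.0285, -0.0015, 0.0105, -0.024, 0.002, -0.043], [0.51, -0.034, -0.0015, 0.0145, -0.024, 0.002, -0.043], [0.51, -0.0395, -0.0014, 0.018, -0.024, 0.002, -0.043], [0.51, -0.045, -0.0014, 0.022, -0.024, 0.002, -0.043], [0.51, -0.05, -0.0014, 0.025, -0.024, 0.002, -0.043], [0.51, -0.0561, -0.0014, 0.0293, -0.024, 0.002, -0.043]],
  ],
)

```text
clock: 9.5
tool_pos: [0.5867, 0.0049, 0.044]
eef_rot: [-0.058, 0.955, 0.018, 0.291]
contact_force: [-5.2, -0.8, 2.7]
opening: 0.511
finger_force: 3.0
```

Run:
```python
from h import *
where()
goal((.5935,.0041,.044),6.9,56)
goal((.5985,.0041,.044),6.9,56)
```

```text
t 9.5 tcp [0.5867 0.0049 0.044 ] head 7.0 a 56.1 F [-5.2 -0.8  2.7] op 0.51 q [ 0.44  1.15 -0.87  2.32  2.44  0.98 -0.57]
d [-0.0056 -0.0016  0.0037] rot [ 0.002 -0.002  0.   ]
d [-0.0097 -0.0022  0.0065] rot [ 0.002 -0.002  0.   ]
```

Emit:
steer_hand(
  plan=[
    [[0.51, -0.0018, -0.0005, 0.0012, 0, 0, 0], [0.51, -0.0036, -0.001, 0.0024, 0, 0, 0], [0.51, -0.0054, -0.0014, 0.0036, 0, 0, 0], [0.51, -0.0070, -0.0015, 0.0047, 0, 0, 0], [0.51, -0.0085, -0.0015, 0.0057, 0, 0, 0]],
  ],
)

```text
clock: 10.0
tool_pos: [0.5956, 0.0045, 0.043]
eef_rot: [-0.058, 0.955, 0.019, 0.289]
contact_force: [-6.7, -0.3, -0.9]
opening: 0.507
finger_force: 3.4
```

```bash
python3 -c "
from h import *
where()"
```

```text
t 10.0 tcp [0.5956 0.0045 0.043 ] head 7.0 a 56.3 F [-6.7 -0.3 -0.9] op 0.51 q [ 0.44  1.15 -0.87  2.29  2.43  0.95 -0.55]
```

Emit:
steer_hand(
  plan=[
    [[0.51, -0.0012, 0, 0.0008, 0, 0, 0], [0.51, -0.0024, 0, 0.0016, 0, 0, 0], [0.51, -0.0036, 0, 0.0024, 0, 0, 0], [0.51, -0.0036, 0, 0.0024, 0, 0, 0]],
  ],
)

```text
clock: 10.4
tool_pos: [0.5981, 0.0044, 0.0414]
eef_rot: [-0.058, 0.956, 0.018, 0.287]
contact_force: [-7.2, 0.2, -4.5]
opening: 0.509
finger_force: 3.7
```

```bash
python3 -c "
from h import *
where()"
```

```text
t 10.4 tcp [0.5981 0.0044 0.0414] head 6.9 a 56.6 F [-7.2  0.2 -4.5] op 0.51 q [ 0.44  1.14 -0.86  2.28  2.43  0.94 -0.54]
```

Run:
```python
from h import *
a=r.snapshot("top")[150:230,210:290];b=r.snapshot("side")[170:250,215:295]
cv2.imwrite("pics/c7.png",cv2.resize(np.hstack([a,b])[:,:,::-1],None,fx=5,fy=5,interpolation=cv2.INTER_CUBIC))
c,s=np.cos(.1207),np.sin(.1207)
for x in(0,-.005,-.01):
    for n,o in(("top",(210,150)),("side",(215,170))):
        p=proj(n,[.6305+c*x,.0083+s*x,.2])[0]; print(x,n,(p-o+.5)*5-.5+([400,0] if n=="side" else [0,0]))
```

```text
0 top [217.07936432 126.69577398]
0 side [519.22898243  52.75720523]
-0.005 top [218.40579287 136.46683525]
-0.005 side [529.06174638  55.49416133]
-0.01 top [219.73331333 146.24419076]
-0.01 side [538.92154976  58.23926582]
```

View pics/c7.png

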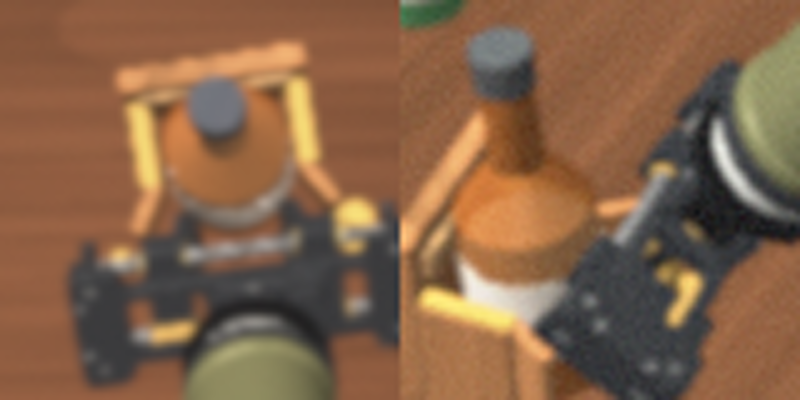

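The cap is at (217,108) top and (500,47) side, about 10 mm past where an upright home bottle would put it. The bottle is probably leaning slightly under the push. I'll ease off and measure again with code.

Add to h.py:
```python
def cap():
    out=[]
    for n,(x0,y0,x1,y1) in(("top",(240,160,270,185)),("side",(224,172,248,192))):
        im=r.snapshot(n)[y0:y1,x0:x1].astype(int);m=(abs(im[:,:,0]-im[:,:,2])<25)&(im.sum(2)<480)
        k,l,st,ce=cv2.connectedComponentsWithStats(m.astype(np.uint8));i=1+np.argmax(st[1:,4])
        b=st[i][:4]+[x0,y0,0,0]
        out.append((n,b,(ce[i]+[x0,y0]).round(1)))
    print(out)
```

```bash
python3 -c "
from h import *
cap()"
```

```text
[('top', array([248, 166,  11,  12]), array([253. , 171.3])), ('side', array([229, 176,  13,  14]), array([234.9, 182.4]))]
```

Emit:
steer_hand(
  plan=[
    [[0.51, 0.003, 0, -0.002, 0, 0, 0], [0.51, 0.006, 0, -0.004, 0, 0, 0], [0.51, 0.010, 0, -0.007, 0, 0, 0], [0.51, 0.016, 0, -0.011, 0, 0, 0], [0.51, 0.024, 0, -0.016, 0, 0, 0], [0.51, 0.032, 0, -0.021, 0, 0, 0], [0.51, 0.032, 0, -0.021, 0, 0, 0]],
  ],
)

```text
clock: 11.3
tool_pos: [0.5622, 0.0001, 0.0431]
eef_rot: [-0.058, 0.955, 0.018, 0.29]
contact_force: [-0.3, 0.4, 0.2]
opening: 0.511
finger_force: 0.0
```

```bash
python3 -c "
from h import *
where();cap()
c,s=np.cos(.1207),np.sin(.1207)
for x in(0.01,0,-.01,-.02): print(x,[proj(n,[.6305+c*x,.0083+s*x,.2])[0].round(1) for n in('top','side')])
"
```

```text
t 11.3 tcp [5.622e-01 1.000e-04 4.310e-02] head 7.0 a 56.2 F [-0.3  0.4  0.2] op 0.51 q [ 0.45  1.16 -0.88  2.39  2.47  1.05 -0.61]
[('top', array([250, 172,  10,  12]), array([254.4, 177.2])), ('side', array([235, 178,  12,  14]), array([240.6, 184.3]))]
0.01 [array([252.5, 171. ]), array([234.5, 179.1])]
0 [array([253. , 174.9]), array([238.4, 180.2])]
-0.01 [array([253.5, 178.8]), array([242.4, 181.2])]
-0.02 [array([254.1, 182.8]), array([246.3, 182.4])]
```

Released, the bottle stands upright about 6 mm short of home; the contact was too high and it leaned. I'll push lower with one finger only, gripper fully open and shifted left, so the body also clears the hinge post.

Run:
```python
from h import *
c,s=np.cos(.1207),np.sin(.1207)
K=lambda x,y,z:np.array([.6305+c*x-s*y,.0083+s*x+c*y,z])
for z in(0,.05,.06,.07): print(z,((proj("side",K(-.046,.066,z))[0]-[200,180]+.5)*4-.5).round(0))
goal(K(-.09,.0,.043),6.9,56)
goal(K(-.09,.053,.040),6.9,56)
goal(K(-.08,.053,.016),6.9,56)
```

```text
0 [192. 337.]
0.05 [188. 282.]
0.06 [188. 270.]
0.07 [187. 259.]
d [ 0.0193  0.     -0.0124] rot [ 0.001 -0.001 -0.001]
d [ 0.021   0.053  -0.0099] rot [ 0.001 -0.001 -0.001]
d [0.0261 0.053  0.0156] rot [ 0.001 -0.001 -0.001]
```

Emit:
steer_hand(
  plan=[
    [[0.51, 0.019, 0, -0.012, 0, 0, 0], [1.0, 0.020, 0.02, -0.011, 0, 0, 0], [1.0, 0.021, 0.04, -0.01, 0, 0, 0], [1.0, 0.021, 0.053, -0.01, 0, 0, 0], [1.0, 0.024, 0.053, 0.006, 0, 0, 0], [1.0, 0.026, 0.053, 0.0156, 0, 0, 0], [1.0, 0.026, 0.053, 0.0156, 0, 0, 0]],
  ],
)

```text
clock: 12.1
tool_pos: [0.5452, 0.0508, 0.015]
eef_rot: [-0.057, 0.955, 0.018, 0.291]
contact_force: [-0.4, -0.8, -0.2]
opening: 0.994
finger_force: 0.0
```

Run:
```python
from h import *
where();cap()
c,s=np.cos(.1207),np.sin(.1207)
K=lambda x,y,z:np.array([.6305+c*x-s*y,.0083+s*x+c*y,z])
d=r.get_state()["tool_pos"]-[.6305,.0083,0];print(c*d[0]+s*d[1],-s*d[0]+c*d[1])
goal(K(-.05,.053,.016),6.9,56)
goal(K(-.04,.053,.016),6.9,56)
```

```text
t 12.1 tcp [0.5452 0.0508 0.015 ] head 6.8 a 56.1 F [-0.4 -0.8 -0.2] op 0.99 q [ 0.32  1.26 -0.9   2.43  2.46  1.23 -0.71]
[('top', array([250, 172,  10,  12]), array([254.4, 177.2])), ('side', array([235, 178,  13,  14]), array([240.8, 184.2]))]
-0.07998314228259078 0.052502646606143066
d [-0.0249  0.0005  0.0168] rot [ 0.    -0.001 -0.001]
d [-0.0331  0.0005  0.0224] rot [ 0.    -0.001 -0.001]
```

Emit:
steer_hand(
  plan=[
    [[1.0, -0.007, 0, 0.005, 0, 0, 0], [1.0, -0.014, 0, 0.0098, 0, 0, 0], [1.0, -0.020, 0, 0.0136, 0, 0, 0], [1.0, -0.0249, 0.0005, 0.0168, 0, 0, 0], [1.0, -0.0270, 0.0005, 0.0182, 0, 0, 0], [1.0, -0.0290, 0.0005, 0.0196, 0, 0, 0], [1.0, -0.0305, 0.0005, 0.0206, 0, 0, 0], [1.0, -0.0320, 0.0005, 0.0217, 0, 0, 0]],
  ],
)

```text
clock: 13.0
tool_pos: [0.5805, 0.0561, 0.0156]
eef_rot: [-0.058, 0.955, 0.018, 0.289]
contact_force: [-7.7, -0.5, 7.1]
opening: 0.995
finger_force: 4.3
```

Run:
```python
from h import *
where();cap()
c,s=np.cos(.1207),np.sin(.1207)
d=r.get_state()["tool_pos"]-[.6305,.0083,0];print(c*d[0]+s*d[1],-s*d[0]+c*d[1])
```

```text
t 13.0 tcp [0.5805 0.0561 0.0156] head 7.0 a 56.3 F [-7.7 -0.5  7.1] op 0.99 q [ 0.33  1.23 -0.89  2.32  2.43  1.11 -0.63]
[('top', array([249, 171,  11,  12]), array([254.1, 176.3])), ('side', array([234, 177,  13,  15]), array([239.7, 184.1]))]
-0.043376311226325195 0.053484394074782525
```

Emit:
steer_hand(
  plan=[
    [[1.0, -0.0015, 0, 0.001, 0, 0, 0], [1.0, -0.003, 0, 0.002, 0, 0, 0], [1.0, -0.0045, 0, 0.003, 0, 0, 0], [1.0, -0.0045, 0, 0.003, 0, 0, 0]],
  ],
)

```text
clock: 13.5
tool_pos: [0.586, 0.0569, 0.0157]
eef_rot: [-0.058, 0.955, 0.018, 0.289]
contact_force: [-7.5, -0.6, 6.5]
opening: 0.999
finger_force: 3.9
```

Run:
```python
from h import *
where();cap()
c,s=np.cos(.1207),np.sin(.1207)
d=r.get_state()["tool_pos"]-[.6305,.0083,0];print(c*d[0]+s*d[1],-s*d[0]+c*d[1])
```

```text
t 13.5 tcp [0.586  0.0569 0.0157] head 7.0 a 56.3 F [-7.5 -0.6  6.5] op 1.0 q [ 0.33  1.23 -0.89  2.31  2.42  1.1  -0.62]
[('top', array([249, 169,  11,  12]), array([254. , 174.2])), ('side', array([232, 177,  12,  14]), array([237.7, 183.4]))]
-0.03836591688348898 0.05365723777356872
```

Emit:
steer_hand(
  plan=[
    [[1.0, -0.0015, 0, 0.001, 0, 0, 0], [1.0, -0.003, 0, 0.002, 0, 0, 0], [1.0, -0.0035, 0, 0.0023, 0, 0, 0], [1.0, -0.0035, 0, 0.0023, 0, 0, 0]],
  ],
)

```text
clock: 14.0
tool_pos: [0.5864, 0.057, 0.0153]
eef_rot: [-0.059, 0.956, 0.018, 0.287]
contact_force: [-18.8, -3.1, 16.1]
opening: 1.001
finger_force: 9.8
```

Run:
```python
from h import *
where();cap()
c,s=np.cos(.1207),np.sin(.1207)
d=r.get_state()["tool_pos"]-[.6305,.0083,0];print(c*d[0]+s*d[1],-s*d[0]+c*d[1])
```

```text
t 14.0 tcp [0.5864 0.057  0.0153] head 7.1 a 56.6 F [-18.8  -3.1  16.1] op 1.0 q [ 0.33  1.23 -0.89  2.3   2.42  1.09 -0.62]
[('top', array([249, 169,  11,  12]), array([254. , 174.2])), ('side', array([232, 177,  13,  14]), array([237.8, 183.3]))]
-0.03792273526705978 0.05364763413997348
```

Stalled at 19 N with the cap at the home position, so the bottle is home. Retract, rise and go round to the far side of the gate.

Emit:
steer_hand(
  plan=[
    [[1.0, 0.010, 0, -0.007, 0, 0, 0], [1.0, 0.025, 0, -0.017, 0, 0, 0], [1.0, 0.045, 0, -0.033, 0, 0, 0], [1.0, 0.045, 0, -0.06, 0, 0, 0], [0.0, 0.03, 0, -0.10, 0, 0, 0], [0.0, 0.0, 0, -0.14, 0, 0, 0], [0.0, 0.0, 0, -0.14, 0, 0, 0]],
  ],
)

```text
clock: 14.8
tool_pos: [0.5177, 0.0492, 0.1396]
eef_rot: [-0.059, 0.953, 0.018, 0.298]
contact_force: [1.2, -0.3, 0.6]
opening: 0.748
finger_force: 0.0
```

Run:
```python
from h import *
where();cap()
goal((.49,-.17,.17),7,80)
```

```text
t 14.8 tcp [0.5177 0.0492 0.1396] head 7.1 a 55.3 F [ 1.2 -0.3  0.6] op 0.75 q [ 0.35  0.95 -1.02  2.52  2.25  1.08 -0.72]
[('top', array([249, 169,  11,  12]), array([254. , 174.2])), ('side', array([232, 177,  12,  14]), array([237.7, 183.4]))]
d [ 0.0228 -0.2131 -0.0589] rot [-0.001  0.422 -0.002]
```

Emit:
steer_hand(
  plan=[
    [[0.0, 0.005, -0.05, -0.015, 0, 0.1, 0], [0.0, 0.01, -0.1, -0.03, 0, 0.2, 0], [0.0, 0.015, -0.15, -0.04, 0, 0.3, 0], [0.0, 0.023, -0.213, -0.059, 0, 0.42, 0], [0.0, 0.023, -0.213, -0.059, 0, 0.42, 0], [0.0, 0.023, -0.213, -0.059, 0, 0.42, 0]],
  ],
)

```text
clock: 15.5
tool_pos: [0.4806, -0.1112, 0.1413]
eef_rot: [-0.062, 0.994, -0.013, 0.093]
contact_force: [0.5, -1.2, 0.2]
opening: 0.116
finger_force: 0.0
```

Run:
```python
from h import *
where()
goal((.544,-.166,.15),7,80)
goal((.544,-.166,.05),7,80)
```

```text
t 15.5 tcp [ 0.4806 -0.1112  0.1413] head 7.0 a 79.2 F [ 0.5 -1.2  0.2] op 0.12 q [ 0.55  0.72 -0.65  2.21  1.3   0.42  0.53]
d [-0.0564 -0.0624  0.004 ] rot [-0.037  0.01   0.007]
d [-0.0381 -0.0587  0.1023] rot [-0.037  0.01   0.007]
```

Emit:
steer_hand(
  plan=[
    [[0.0, -0.02, -0.045, 0.0, -0.037, 0.01, 0], [0.0, -0.0564, -0.0624, 0.004, -0.037, 0.01, 0], [0.0, -0.0564, -0.0624, 0.004, -0.037, 0.01, 0], [0.0, -0.0564, -0.0624, 0.004, -0.037, 0.01, 0]],
  ],
)

```text
clock: 15.9
tool_pos: [0.5453, -0.168, 0.1499]
eef_rot: [-0.061, 0.994, 0.005, 0.089]
contact_force: [-0.7, 0.6, -0.8]
opening: 0.004
finger_force: 0.0
```

Run:
```python
from h import *
where()
goal((.544,-.166,.05),7,80)
```

```text
t 15.9 tcp [ 0.5453 -0.168   0.1499] head 7.0 a 79.8 F [-0.7  0.6 -0.8] op 0.0 q [ 0.71  0.8  -0.77  1.96  0.97  0.58  1.01]
d [0.0187 0.0022 0.0981] rot [-0.     0.003  0.   ]
```

Descend, then plan the arc.

Emit:
steer_hand(
  plan=[
    [[0.0, 0.009, 0.001, 0.049, 0, 0, 0], [0.0, 0.0187, 0.002, 0.098, 0, 0, 0], [0.0, 0.0187, 0.002, 0.098, 0, 0, 0]],
  ],
)

```text
clock: 16.2
tool_pos: [0.5371, -0.1634, 0.0461]
eef_rot: [-0.065, 0.995, 0.005, 0.082]
contact_force: [-2.0, -0.4, -0.3]
opening: 0.002
finger_force: 0.0
```

Add to h.py:
```python
def arc(phis,a=80,rho=.105,gap=0):
    for p in phis:
        f=np.radians(p);n=np.array([-np.sin(f),np.cos(f)]);ps=f+np.pi/2-np.radians(7)
        o=.005+.009*abs(np.cos(ps))+.0175*abs(np.sin(ps))+gap
        t=np.array([.5925,-.0625])+rho*np.array([np.cos(f),np.sin(f)])+o*n
        print(p,t.round(3),end=" ");goal((*t,.05),7,a)
```

Run:
```python
from h import *
where();arc([220,210,200,190,180,170,160])
```

```text
t 16.2 tcp [ 0.5371 -0.1634  0.0461] head 7.5 a 80.6 F [-2.  -0.4 -0.3] op 0.0 q [ 0.55  0.93 -0.51  2.02  1.31  0.35  0.7 ]
220 [ 0.528 -0.149] d [ 0.0065  0.0157 -0.005 ] rot [ 0.001 -0.01   0.008]
210 [ 0.514 -0.136] d [ 0.0186  0.0299 -0.007 ] rot [ 0.001 -0.01   0.008]
200 [ 0.502 -0.121] d [ 0.0282  0.0466 -0.0086] rot [ 0.001 -0.01   0.008]
190 [ 0.493 -0.103] d [ 0.0347  0.0653 -0.0097] rot [ 0.001 -0.01   0.008]
180 [ 0.488 -0.086] d [ 0.038   0.0832 -0.0103] rot [ 0.001 -0.01   0.008]
170 [ 0.485 -0.068] d [ 0.0383  0.1011 -0.0103] rot [ 0.001 -0.01   0.008]
160 [ 0.485 -0.05 ] d [ 0.0354  0.1194 -0.0099] rot [ 0.001 -0.01   0.008]
```

Emit:
steer_hand(
  plan=[
    [[0.0, 0.003, 0.008, -0.003, 0, 0, 0], [0.0, 0.0065, 0.0157, -0.005, 0, 0, 0], [0.0, 0.0125, 0.023, -0.006, 0, -0.005, 0.004], [0.0, 0.0186, 0.030, -0.007, 0, -0.01, 0.008], [0.0, 0.0235, 0.038, -0.008, 0, -0.01, 0.008], [0.0, 0.028, 0.0466, -0.0086, 0, -0.01, 0.008], [0.0, 0.0315, 0.056, -0.0092, 0, -0.01, 0.008], [0.0, 0.0347, 0.0653, -0.0097, 0, -0.01, 0.008], [0.0, 0.0365, 0.074, -0.01, 0, -0.01, 0.008], [0.0, 0.038, 0.083, -0.0103, 0, -0.01, 0.008]],
  ],
)

```text
clock: 17.2
tool_pos: [0.4945, -0.0866, 0.0574]
eef_rot: [-0.06, 0.994, 0.004, 0.095]
contact_force: [0.4, -1.0, -0.0]
opening: 0.001
finger_force: 0.4
```

Run:
```python
from h import *
where();arc([170,160,150,140,130,120],78)
```

```text
t 17.2 tcp [ 0.4945 -0.0866  0.0574] head 6.9 a 79.0 F [ 0.4 -1.  -0. ] op 0.0 q [ 0.47  0.9  -0.6   2.22  1.78  0.42  0.05]
170 [ 0.485 -0.068] d [0.0086 0.0194 0.0058] rot [-0.003 -0.018 -0.002]
160 [ 0.485 -0.05 ] d [0.0059 0.0376 0.0063] rot [-0.003 -0.018 -0.002]
150 [ 0.489 -0.031] d [-0.0002  0.0557  0.0074] rot [-0.003 -0.018 -0.002]
140 [ 0.497 -0.013] d [-0.0097  0.0727  0.0092] rot [-0.003 -0.018 -0.002]
130 [0.508 0.004] d [-0.0225  0.0881  0.0116] rot [-0.003 -0.018 -0.002]
120 [0.523 0.018] d [-0.0384  0.1008  0.0147] rot [-0.003 -0.018 -0.002]
```

Emit:
steer_hand(
  plan=[
    [[0.0, 0.0045, 0.010, 0.003, 0, -0.009, 0], [0.0, 0.0086, 0.0194, 0.0058, 0, -0.018, 0], [0.0, 0.0075, 0.0285, 0.006, 0, -0.018, 0], [0.0, 0.0059, 0.0376, 0.0063, 0, -0.018, 0], [0.0, 0.003, 0.0467, 0.0069, 0, -0.018, 0], [0.0, -0.0002, 0.0557, 0.0074, 0, -0.018, 0], [0.0, -0.005, 0.0642, 0.0083, 0, -0.018, 0], [0.0, -0.0097, 0.0727, 0.0092, 0, -0.018, 0], [0.0, -0.016, 0.0804, 0.0104, 0, -0.018, 0], [0.0, -0.0225, 0.088, 0.0116, 0, -0.018, 0]],
  ],
)

```text
clock: 18.2
tool_pos: [0.5085, 0.0038, 0.0486]
eef_rot: [-0.059, 0.993, 0.006, 0.104]
contact_force: [0.6, -0.6, -0.2]
opening: 0.002
finger_force: 0.3
```

Run:
```python
from h import *
where();arc([125,120,115,110,105,100,97,95],72)
```

```text
t 18.2 tcp [0.5085 0.0038 0.0486] head 6.8 a 78.1 F [ 0.6 -0.6 -0.2] op 0.0 q [ 0.33  0.95 -0.7   2.22  1.81  0.56 -0.16]
125 [0.515 0.011] d [-0.0074  0.0067  0.0001] rot [-0.002 -0.106 -0.003]
120 [0.523 0.018] d [-0.0156  0.0128  0.0018] rot [-0.002 -0.106 -0.003]
115 [0.531 0.025] d [-0.0245  0.018   0.0037] rot [-0.002 -0.106 -0.003]
110 [0.54 0.03] d [-0.0339  0.0224  0.0057] rot [-0.002 -0.106 -0.003]
105 [0.55  0.035] d [-0.0437  0.0258  0.0077] rot [-0.002 -0.106 -0.003]
100 [0.56  0.038] d [-0.0539  0.0282  0.0099] rot [-0.002 -0.106 -0.003]
97 [0.566 0.04 ] d [-0.0602  0.0291  0.0112] rot [-0.002 -0.106 -0.003]
95 [0.569 0.041] d [-0.0632  0.0296  0.0118] rot [-0.002 -0.106 -0.003]
```

Emit:
steer_hand(
  plan=[
    [[0.0, -0.0074, 0.0067, 0, 0, -0.05, 0], [0.0, -0.0156, 0.0128, 0.0018, 0, -0.106, 0], [0.0, -0.020, 0.0155, 0.0027, 0, -0.106, 0], [0.0, -0.0245, 0.018, 0.0037, 0, -0.106, 0], [0.0, -0.029, 0.020, 0.0047, 0, -0.106, 0], [0.0, -0.0339, 0.0224, 0.0057, 0, -0.106, 0], [0.0, -0.0388, 0.024, 0.0067, 0, -0.106, 0], [0.0, -0.0437, 0.0258, 0.0077, 0, -0.106, 0], [0.0, -0.049, 0.027, 0.0088, 0, -0.106, 0], [0.0, -0.0539, 0.0282, 0.0099, 0, -0.106, 0]],
  ],
)

```text
clock: 19.2
tool_pos: [0.5597, 0.0377, 0.0501]
eef_rot: [-0.059, 0.986, 0.009, 0.156]
contact_force: [-0.1, -0.7, -0.4]
opening: 0.006
finger_force: 0.3
```

Run:
```python
from h import *
where();arc([97,95],72);arc([97,95,93],72,gap=-.004);cap()
```

```text
t 19.2 tcp [0.5597 0.0377 0.0501] head 6.8 a 72.0 F [-0.1 -0.7 -0.4] op 0.01 q [ 0.29  0.99 -0.75  2.17  1.92  0.64 -0.27]
97 [0.566 0.04 ] d [-0.006   0.0016  0.0021] rot [-0.002  0.    -0.003]
95 [0.569 0.041] d [-0.0089  0.0021  0.003 ] rot [-0.002  0.    -0.003]
97 [0.57 0.04] d [-0.0098  0.0016  0.0033] rot [-0.002  0.    -0.003]
95 [0.573 0.041] d [-0.0127  0.0019  0.0043] rot [-0.002  0.    -0.003]
93 [0.576 0.042] d [-0.0157  0.0022  0.0052] rot [-0.002  0.    -0.003]
[('top', array([249, 169,  11,  12]), array([254. , 174.2])), ('side', array([232, 177,  13,  14]), array([237.7, 183.4]))]
```

Press gently to the stop.

Emit:
steer_hand(
  plan=[
    [[0.0, -0.003, 0.001, 0.001, 0, 0, 0], [0.0, -0.006, 0.0016, 0.002, 0, 0, 0], [0.0, -0.008, 0.0018, 0.0027, 0, 0, 0], [0.0, -0.010, 0.0018, 0.0033, 0, 0, 0], [0.0, -0.0118, 0.0018, 0.004, 0, 0, 0], [0.0, -0.0118, 0.0018, 0.004, 0, 0, 0]],
  ],
)

```text
clock: 19.9
tool_pos: [0.5666, 0.0402, 0.0491]
eef_rot: [-0.059, 0.986, 0.009, 0.152]
contact_force: [-11.3, -2.9, 8.1]
opening: 0.006
finger_force: 6.1
```

Run:
```python
from h import *
where();cap();arc([97,95,93,90],72,gap=-.004)
```

```text
t 19.9 tcp [0.5666 0.0402 0.0491] head 6.9 a 72.4 F [-11.3  -2.9   8.1] op 0.01 q [ 0.28  0.99 -0.73  2.14  1.88  0.62 -0.23]
[('top', array([249, 169,  11,  12]), array([254. , 174.2])), ('side', array([232, 177,  13,  14]), array([237.7, 183.4]))]
97 [0.57 0.04] d [-0.0033 -0.0001  0.0001] rot [-0.002 -0.008 -0.001]
95 [0.573 0.041] d [-0.0062  0.0002  0.001 ] rot [-0.002 -0.008 -0.001]
93 [0.576 0.042] d [-0.0092  0.0004  0.0019] rot [-0.002 -0.008 -0.001]
90 [0.58  0.042] d [-0.0136  0.0006  0.0034] rot [-0.002 -0.008 -0.001]
```

The gate is against its stop at the expected angle. Withdraw and check.

Emit:
steer_hand(
  plan=[
    [[0.0, 0.006, 0, -0.002, 0, 0, 0], [0.0, 0.018, 0, -0.006, 0, 0, 0], [0.0, 0.04, 0, -0.013, 0, 0, 0], [0.0, 0.07, 0, -0.04, 0, 0, 0], [0.0, 0.07, 0, -0.09, 0, 0, 0], [0.0, 0.07, -0.05, -0.13, 0, 0, 0], [0.0, 0.07, -0.1, -0.15, 0, 0, 0], [0.0, 0.07, -0.15, -0.15, 0, 0, 0], [0.0, 0.07, -0.15, -0.15, 0, 0, 0], [0.0, 0.07, -0.15, -0.15, 0, 0, 0]],
  ],
)

```text
clock: 21.0
tool_pos: [0.4777, -0.1249, 0.1719]
eef_rot: [-0.056, 0.986, 0.007, 0.157]
contact_force: [0.1, 1.1, -0.7]
opening: 0.008
finger_force: 0.0
```

Run:
```python
from h import *
where();cap()
a=r.snapshot("top")[120:260,150:290];b=r.snapshot("side")[150:290,190:330]
cv2.imwrite("pics/c8.png",cv2.resize(np.hstack([a,b])[:,:,::-1],None,fx=2.85,fy=2.85,interpolation=cv2.INTER_CUBIC))
p=proj("top",[.5925+.126*np.cos(np.radians(96.9)),-.0625+.126*np.sin(np.radians(96.9)),.082])[0];print("tip shut expected",(p-[150,120])*2.85)
```

```text
t 21.0 tcp [ 0.4777 -0.1249  0.1719] head 6.5 a 71.9 F [ 0.1  1.1 -0.7] op 0.01 q [ 0.57  0.62 -0.53  2.29  1.64  0.22  0.25]
[('top', array([249, 169,  11,  12]), array([254. , 174.2])), ('side', array([232, 177,  12,  14]), array([237.7, 183.3]))]
tip shut expected [243.0261204  227.61493551]
```

View pics/c8.png

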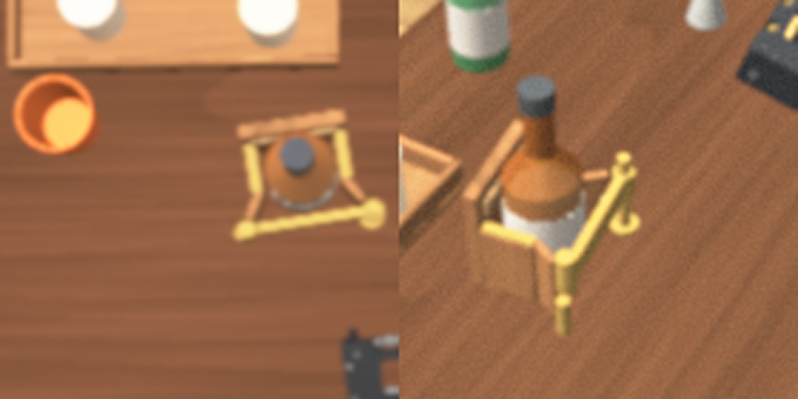

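The gate is shut: its tip is at (245,231), against an expected (243,228). The bottle is upright and home, and the robot is touching nothing, so I'm handing in.

```bash
python3 -c "
from plant import r
print(r.finish_job())"
```

```text
the job is handed in; nothing more can be done
None
```

The rum bottle stands upright at the back of the keeper with the brass gate shut against its stop, and the job was handed in at about 21 s; the one lapse is that the bottle leaned a few degrees during a first push that was too high, then settled upright, and I finished with a lower push.

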